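# Mount a microfluidic chip in the locking forceps for curing

### The job

The green chip's ports have to cure while it is held upright in the stand-mounted haemostat, which was parked empty with its ratchet locked. Unlock it by pressing the free (swinging) ring handle down, sideways off the ratchet teeth, and let it spring open; lower the green chip, ports up, into the slot between the open jaws without dropping it, and squeeze the handles together until the ratchet locks with the jaws gripping the chip firmly. Leave the chip standing upright in the locked clamp, with the two grey chips still in their rack and the things lying around undisturbed.

Things in the scene. Friction and masses are not known exactly. Their poses are not given: they have to be found in the camera images.
- clamp: Stand-mounted haemostat fixed to the bench; dark base 176 x 74 mm. Origin on the bench under the vertical scissor pivot; x to the jaws, z up; ring handles on the -x side, mid-plane 62 mm up. The half with the -y ring and +y jaw is held by the stand; the other half is free: opening swings its ring to +y, its jaw to -y. Blue jaw pads 25 mm long, 60 mm from the pivot, tops 69 mm up.
- free_ring (a point): Centre of the free finger ring: level steel ring, outside 22 mm, 6 mm thick, 110 mm from the pivot, 62 mm up. Sprung downward, about 1.7 N per mm: 4 mm down frees the teeth, stop at 7 mm. Freed, a light spring (1.5 N) swings it out (clamp +y), but friction under a pressing finger can hold it: then draw it outward while down. If it rises too soon the teeth catch again.
- fixed_ring (a point): Centre of the fixed finger ring, same size and height, 16.5 mm to the -y side of the pivot. Between ring centres: about 25 or 30 mm while locked empty, 47 mm fully open (69 mm over both rings' outer sides), 23 mm at the closing stop. Nothing of the stand is within 25 mm of the outer sides of the rings.
- slot (a point): Centre of the floor, 36 mm up, of the slot in the white foot under the jaws, 60 mm from the pivot; axes as the clamp's. Slot 30 mm along clamp x, 8.5 mm along y, 12 mm deep; takes the chip's lower edge. Fixed jaw pad 4.0 mm to its +y side, open free pad about 9 mm to its -y side. A chip may lean a little in it; the closing jaws straighten it.
- handle (a joint): Swing of the free handle, rad; 0 = jaws parallel 5 mm apart, positive = opening; stops at 0.13 and -0.09. Three ratchet teeth hold it against opening at +0.01 (too loose to grip the chip), -0.03 and -0.07; it starts locked on one of the last two. Closing clicks past the teeth: up to about 6 N at the ring when empty, about 10 N for the last tooth on the chip.
- jaw: Free jaw with its blue pad (14 mm high), carried elastically by the free handle; frame at the pivot, 62 mm up, x along the jaw. Clamped on the chip it presses with about 4 N at the second tooth, 8 N at the third.
- chip: Green slide-format microfluidic chip, 26 mm wide (its x), 5 mm thick (y), 76 mm high (z), about 30 g, two small steel ports at the top end on one face (no matter which face is where). Origin at the centre of its lower edge face, z towards the ports. Starts in the rack leaning about 26 degrees from vertical, top towards the rack's -x, its x axis level along the rack's y.
- chip_center (a point): Centre of the green chip, 38 mm from its lower edge.
- rack: White draining rack fixed to the bench, base 132 x 62 mm, origin under its centre. Three leaning slots 36 mm apart along its x, a chip in each, in any order, tops leaning to -x. Under each chip a back strip 14 mm wide reaches 45 mm up its face; side cheeks and front lip reach 10 mm up; above that the chip's sides are free. Lift the chip out along its own z.
- spare_a_center (a point): Centre of a grey chip of the same size in the rack; it stays there.
- spare_b_center (a point): Centre of the other grey chip of the same size in the rack; it stays there.
- dish: Covered petri dish with a brown label on the bench, 91 mm across, 17 mm high, origin under its centre; stays.
- blue_tweezers: Blue plastic tweezers lying on the bench, 11 x 122 x 9 mm, origin under the middle; stay.

How it is judged:
On the way, in this order (a step that is already met when the one before it is completed fails the run):
1. the ratchet is released and the empty clamp has sprung open (handle beyond 0.10 rad) (value of joint handle above 0.1 rad), for 0.2 s.
2. the green chip has been lowered into the slot between the open jaws while still held (foot within 8 mm of the slot's floor, centre within 8 mm of the slot's sideways, upright within 12 degrees) (contact force between the fingers and chip above 0.3 N and horizontal distance between chip_center and slot below 0.008 m and z of chip_center in the frame of slot below 0.046 m and angle between chip's own z axis and vertical below 0.21 rad and value of joint handle above 0.08 rad), for 0.05 s.
At the end, for the whole second after the job is handed in: Ratchet locked at the second or third tooth (handle below -0.015 rad), jaw pressing on the green chip (over 1.5 N); chip on the slot floor (centre 34 to 41 mm above it, within 6 mm sideways), ports up, upright within 5 deg, within 0.15 rad of the jaws, at rest; grey chips moved under 15 mm (value of joint handle below -0.015 rad and contact force between jaw and chip above 1.5 N and horizontal distance between chip_center and slot below 0.006 m and z of chip_center in the frame of slot between 0.034 and 0.041 m and angle between chip's own z axis and vertical below 0.09 rad and angle between the x axis of chip and the x axis of clamp, either way round below 0.15 rad and linear speed of chip below 0.02 m/s and distance of each of spare_a_center, spare_b_center from where it was at the start of the episode below 0.015 m); the robot touches nothing.
It fails at once if a grey chip is moved more than 15 mm (distance of any of spare_a_center, spare_b_center from where it was at the start of the episode above 0.015 m).
It fails at once if the petri dish or the tweezers are pushed more than 20 mm (distance of any of dish, blue_tweezers from where it was at the start of the episode above 0.02 m).
It also fails if it takes over 67 s, if anything falls off the work surface, if the arm or the gripper's body presses on something with over 40 N, if the wrist force passes 120 N, or if a joint passes its speed limit or range.

### The arm

A 6-joint arm with a two-finger parallel gripper is mounted at the origin on a cart in front of the work surface, level with it; the furniture and walls round the work are solid. World frame = base frame: x ahead of the robot, y to its left, z up, the work surface at z = 0. Lengths are in m, angles in rad, forces in N, time in s.
With the tool pointing down it reaches from about 0.3 to 0.825 m from the base axis. Payload 5.4 kg.
Tool frame: the origin (TCP) lies between the finger pads; the fingertips stand 14 mm ahead of it and the grasp point (between the pads) lies 5 mm behind it (robot.tip_extent is the distance from the TCP to the fingertips, in m); z points along the fingers, y is the line along which they close (so a half turn about z gives the same grasp; the last joint's range is limited). The gripper opens to 92 mm and grips with 3 to 60 N. Pads are 20 mm wide; open, the fingers measure 128 mm over their backs; the gripper's body (75 mm by 189 mm) begins 69 mm behind the grasp point.
Start: joints at [-1.354, 0.158, 1.597, -0, 1.386, -0.21], TCP at [0.238, -0.523, 0.229] pointing down, gripper open.
Joint ranges: [-2.91, 2.91], [-0.94, 2.29], [0.18, 2.7], [-1.29, 4.43], [0.17, 2.64], [-3, 3]. Speed limits (rad/s): [2.57, 2.57, 3.14, 3.14, 3.14, 3.14].

### API

Orientations are given as a unit quaternion [x, y, z, w].
In Python, from bench import robot, optics, job_done gives the robot as it stands.
- The arm moves only by the tool drive_tool, never from a script. Its argument "motion" is a list of rows, each an object with "slide": the shift along the world's x, y, z each as a share of 800 mm, from -1 to 1, a list of three; "dr": the turn, a rotation vector about the world's x, y, z each as a share of 120 degrees, from -1 to 1, a list of three. In form: [{"slide": [x, y, z], "dr": [ax, ay, az]}, ...]. A call has exactly 5 rows; each row shifts and turns the commanded pose from where the row before left it; what a row does not reach is not made up. A row lasts 1/8 s, in which the tool goes at most 62.5 mm and 10.7 degrees, less where a joint would pass 70% of its speed; a pose out of reach is approached as far as the arm can. A call with a number of a shift or a turn outside -1 to 1 is refused whole. A call with a gripper value outside its range is refused whole. "fingers" is the opening, from 0 (shut) to 1 (fully open), set as the call begins (left out, the last holds). The fingers move at their own pace and stop on an object; "grip_force" is the grip in N (left out, the last holds). Time passes only in rows, so rows that do not move let the fingers close, or fill a call up. It gives the time, the measured TCP pose, the force, the opening and the grip force at its end, in the units of the state.
- robot.sense(): the state, without advancing time (a new reading comes with each control period).
- optics.snapshot(name): name is "scene" or "side" or "wrist"; returns the picture (480x640x3 uint8, red, green, blue); there is no depth.
- optics.camera_params(name): a dict with "fov_y" (degrees; the focal length in pixels is half the picture's height over the tangent of half this angle, whatever the lens; pixels are square), "cx", "cy" (the principal point, pixels), "k1" (the pictures are not rectified: a ray, as slopes to the right and down, at radius r is drawn at 1 + k1 r^2 times it, then the intrinsics apply), "camera_from_world" (4x4, takes a point from world to camera coordinates). Camera axes: x right, y up, looking along -z (the intrinsics and any distortion apply to the point x, -y, -z); pixel columns grow to the right and rows downward; lengths in m; the calibration is good to about 2 mm. A picture is of the moment at which its call begins: read the wrist's pose just before it. camera_params takes no time and is no camera call; for the wrist camera it gives the pose at the moment of the call.
- job_done(): hands the job in; it is judged then, once.
The state is a dict: "t": time; "joint_pos": joint angles; "joint_vel": joint speeds; "joint_torque": joint torques, N m; "tool_pos": TCP position; "tcp_rot": TCP orientation; "ft_force": force on the tool from outside, world axes, zero at the start; "moment": the same for the moment, N m; "opening": opening from 0.0 (shut) to 1.0 (fully open); "finger_force": force on a finger pad.
Only numpy, scipy, OpenCV 4.12 (cv2) and the standard library are available. Lean on these libraries where they do the work, as an engineer would, in place of code of your own. Each camera call takes 0.05 s, during which the arm holds its last target. There are 200 camera calls.

## Working session

There is one attempt and no reset: what is moved stays moved. The work goes in short steps, Python scripts to look and compute and a tool call to move; the robot and the scene stay as the last step left them, time stands still between calls to the robot, and variables do not carry over. Pictures are saved under pics/ and viewed, at most 10 in all, crops included, and the job is handed in when it is done.

Besides the shell and the picture viewer there is one more tool, called by a JSON object that holds its "fn" and its "kwargs". drive_tool: Moves the arm, as the interface text tells. Shift numbers are shares of 800 mm and turn numbers shares of 120 degrees, none past 1 either way. Its arguments: {"type":"object","properties":{"motion":{"type":"array"},"fingers":{"type":"number"},"grip_force":{"type":"number"}},"required":["motion"]}

```bash
mkdir -p pics; ls; cat > h.py <<'E'
import numpy as np, cv2
from bench import robot, optics, job_done
def K(n):
    p=optics.camera_params(n); f=240/np.tan(np.radians(p["fov_y"])/2); return p,f
def proj(P,n,p=None):
    if p is None: p=optics.camera_params(n)
    f=240/np.tan(np.radians(p["fov_y"])/2)
    T=np.array(p["camera_from_world"]); P=np.atleast_2d(P)
    c=P@T[:3,:3].T+T[:3,3]; s=np.c_[c[:,0],-c[:,1]]/-c[:,2:3]
    s=s*(1+p["k1"]*(s**2).sum(1,keepdims=True)); return s*f+[p["cx"],p["cy"]]
def ray(u,v,n,p=None):
    if p is None: p=optics.camera_params(n)
    f=240/np.tan(np.radians(p["fov_y"])/2)
    d=np.array([(u-p["cx"])/f,(v-p["cy"])/f]); s=d.copy()
    for _ in range(20): s=d/(1+p["k1"]*(s@s))
    T=np.array(p["camera_from_world"]); R=T[:3,:3]
    return -R.T@T[:3,3], R.T@np.array([s[0],-s[1],-1])
def atz(u,v,z,n,p=None):
    o,d=ray(u,v,n,p); return o+d*(z-o[2])/d[2]
E
python3 - <<'E'
from h import *
s=robot.sense(); print(s)
for n in("scene","side"):
    cv2.imwrite(f"pics/{n}0.png",optics.snapshot(n)[:,:,::-1]); p=optics.camera_params(n)
    T=np.array(p["camera_from_world"]);print(n,p["fov_y"],p["k1"],-T[:3,:3].T@T[:3,3],-T[2,:3])
E
```

```text
pics
{'t': 0.0, 'joint_pos': array([-1.35406890e+00,  1.59034973e-01,  1.59824583e+00, -1.94864804e-05,
        1.38619100e+00, -2.10128611e-01]), 'joint_vel': array([-7.78403822e-04,  4.47082247e-04,  1.86513834e-03, -9.33488262e-04,
       -1.55370468e-05, -1.33551411e-06]), 'joint_torque': array([ 2.19511035e-04, -3.85576701e+01, -3.22104621e+01,  7.01276469e-02,
        3.79854196e-02, -1.40338898e-04]), 'tool_pos': array([ 0.237883  , -0.52281758,  0.22762   ]), 'tcp_rot': array([ 9.77309752e-01,  2.11813042e-01, -1.26759836e-05, -9.39535818e-04]), 'ft_force': array([-0.05531738,  0.17692889,  0.95356178]), 'moment': array([ 0.00507204, -0.01102611,  0.05566651]), 'finger_force': 0.0, 'opening': 1.0000852101413396}
scene 49.20400835668994 0.04623395152044695 [-0.0101862   0.69796734  0.68119662] [ 0.49260476 -0.65792177 -0.56963102]
side 48.30021959805131 -0.13033440652448475 [0.58151267 1.10793844 0.6691251 ] [-0.0439966  -0.87665471 -0.47910418]
```

View pics/scene0.png

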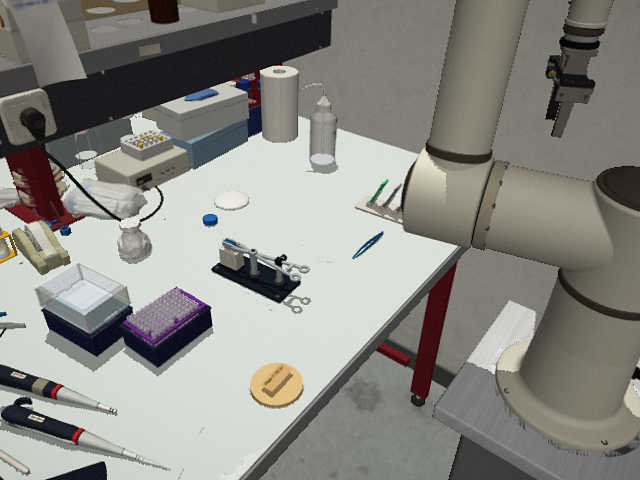

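View pics/side0.png

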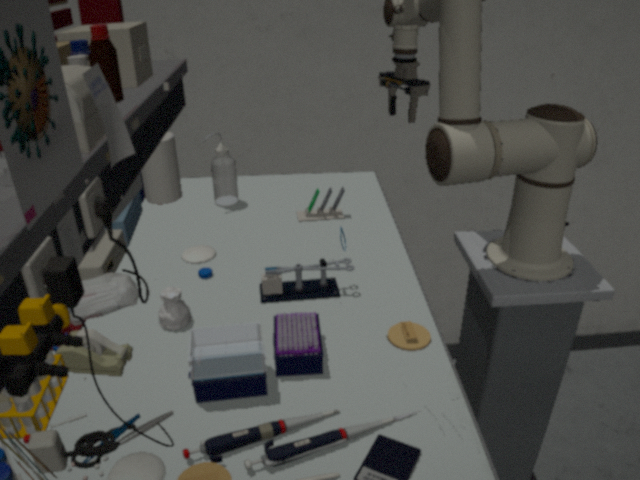

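The scene view shows the clamp (base corners near (213,268), (299,290)), its rings near (300,268), the rack near (380,208) with the green chip at its far slot, the tweezers at (368,244) and the dish at (276,384). The side view agrees: clamp about (300,288), rack (325,215).

```bash
python3 - <<'E'
from h import *
np.set_printoptions(precision=3,suppress=True)
for n,L in dict(scene=[(213,268,0),(290,299,0),(299,285,.02),(237,240,.02),(300,268,.062),(232,258,.05),(358,208,0),(380,190,.05),(276,384,.017),(368,244,0)],
 side=[(261,301,0),(339,298,0),(335,279,.02),(349,264,.062),(298,220,0),(350,216,0),(313,200,.04),(408,335,.017),(343,238,0)]).items():
    for u,v,z in L: print(n,u,v,atz(u,v,z,n))
p=optics.camera_params("wrist");T=np.array(p["camera_from_world"]);print(p["fov_y"],p["k1"],-T[:3,:3].T@T[:3,3],T[:3,:3])
E
```

```text
scene 213 268 [0.665 0.136 0.   ]
scene 290 299 [0.479 0.109 0.   ]
scene 299 285 [0.477 0.084 0.02 ]
scene 237 240 [0.677 0.051 0.02 ]
scene 300 268 [0.476 0.083 0.062]
scene 232 258 [0.61  0.131 0.05 ]
scene 358 208 [ 0.563 -0.256  0.   ]
scene 380 190 [ 0.526 -0.289  0.05 ]
scene 276 384 [0.357 0.291 0.017]
scene 368 244 [ 0.461 -0.142  0.   ]
side 261 301 [0.663 0.138 0.   ]
side 339 298 [0.492 0.139 0.   ]
side 335 279 [0.497 0.092 0.02 ]
side 349 264 [0.466 0.099 0.062]
side 298 220 [ 0.573 -0.257  0.   ]
side 350 216 [ 0.424 -0.271  0.   ]
side 313 200 [ 0.528 -0.303  0.04 ]
side 408 335 [0.372 0.3   0.017]
side 343 238 [ 0.456 -0.139  0.   ]
65.53819248982222 -0.05830487453576846 [ 0.307 -0.492  0.384] [[ 0.415 -0.91  -0.002]
 [ 0.877  0.4   -0.267]
 [ 0.244  0.109  0.964]]
```

{"fn": "drive_tool", "kwargs": {"motion": [{"slide": [0.024, 0.032, 0.005], "dr": [0, 0, -0.0204]}, {"slide": [0.024, 0.032, 0.005], "dr": [0, 0, -0.0204]}, {"slide": [0.024, 0.032, 0.005], "dr": [0, 0, -0.0204]}, {"slide": [0.024, 0.032, 0.005], "dr": [0, 0, -0.0204]}, {"slide": [0.024, 0.032, 0.005], "dr": [0, 0, -0.0204]}]}}

```text
t: 0.72
tool_pos: [0.3344, -0.3943, 0.2483]
tcp_rot: [0.994, 0.106, -0.0, -0.0]
ft_force: [-0.5, -0.4, -0.4]
opening: 1.002
finger_force: 0.0
```

{"fn": "drive_tool", "kwargs": {"motion": [{"slide": [0.024, 0.032, 0.005], "dr": [0, 0, -0.0204]}, {"slide": [0.024, 0.032, 0.005], "dr": [0, 0, -0.0204]}, {"slide": [0.024, 0.032, 0.005], "dr": [0, 0, -0.0204]}, {"slide": [0.024, 0.032, 0.005], "dr": [0, 0, -0.0204]}, {"slide": [0.024, 0.032, 0.005], "dr": [0, 0, -0.0204]}]}}

```text
t: 1.35
tool_pos: [0.4303, -0.2663, 0.2683]
tcp_rot: [1.0, -0.001, -0.0, -0.0]
ft_force: [0.1, 0.4, 0.3]
opening: 1.002
finger_force: 0.0
```

```bash
cat > snap.py <<'E'
import sys,pickle
from h import *
np.set_printoptions(precision=4,suppress=True)
n=sys.argv[1]; s=robot.sense(); p=optics.camera_params("wrist"); im=optics.snapshot("wrist")
pickle.dump(p,open(f"{n}.pkl","wb")); cv2.imwrite(f"pics/{n}.png",im[:,:,::-1]); print(s["t"],s["tool_pos"],s["tcp_rot"],s["joint_pos"])
E
python3 snap.py rack
```

```text
1.35 [ 0.4303 -0.2663  0.2683] [ 1.     -0.001  -0.0003 -0.0003] [-0.7934 -0.0475  1.7331  0.      1.4567  0.7794]
```

View pics/rack.png

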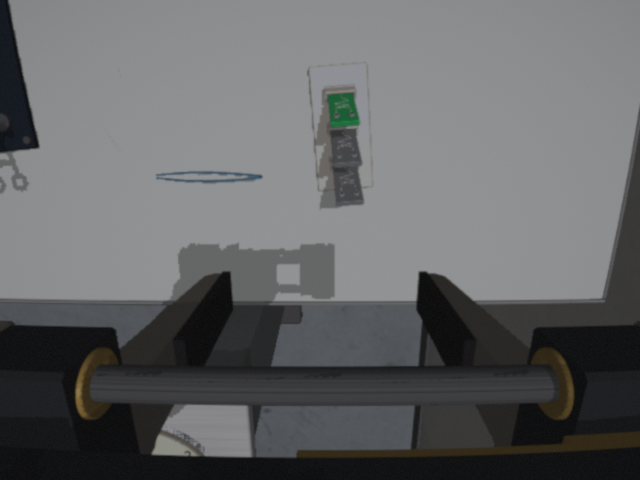

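The wrist view shows the rack base corners at (308,66), (366,63), (372,187), (317,191), with the green chip in the far slot. Its visible face runs from (328,95)-(355,93) to its top edge at about (331,128)-(359,125).

```bash
python3 - <<'E'
from h import *; import pickle
from scipy.optimize import least_squares
np.set_printoptions(precision=4,suppress=True)
p=pickle.load(open("rack.pkl","rb"))
C=[(308,66),(366,63),(372,187),(317,191)]
P=np.array([atz(u,v,.006,"wrist",p) for u,v in C]);print(P,P.mean(0))
print([np.linalg.norm(P[i]-P[i-1]) for i in range(4)])
a=(P[0]+P[1]-P[2]-P[3])[:2]; print("yaw",np.degrees(np.arctan2(a[1],a[0])))
# green mask from wrist, scene, side
im=cv2.imread("pics/rack.png");hsv=cv2.cvtColor(im,cv2.COLOR_BGR2HSV)
m=cv2.inRange(hsv,(45,120,60),(80,255,255));n,l,st,c=cv2.connectedComponentsWithStats(m);i=1+st[1:,4].argmax();print(st[i],c[i])
ys,xs=np.where(l==i);print(cv2.boxPoints(cv2.minAreaRect(np.c_[xs,ys].astype(np.float32))))
for n in("scene","side"):
    im=cv2.imread(f"pics/{n}0.png");hsv=cv2.cvtColor(im,cv2.COLOR_BGR2HSV)
    m=cv2.inRange(hsv,(50,120,40),(80,255,255));k,l,st,c=cv2.connectedComponentsWithStats(m)
    for i in range(1,k):
        if st[i,4]>15: print(n,st[i],c[i])
E
```

```text
[[ 0.5738 -0.2489  0.006 ]
 [ 0.5767 -0.3095  0.006 ]
 [ 0.4465 -0.3195  0.006 ]
 [ 0.442  -0.2576  0.006 ]] [ 0.5097 -0.2839  0.006 ]
[np.float64(0.13207914046963884), np.float64(0.0606605061292647), np.float64(0.1306539105319992), np.float64(0.06209911927289195)]
yaw 4.070227919999753
[328  94  31  33 654] [342.4083 110.3777]
[[327.6829  95.1463]
 [354.9025  92.122 ]
 [358.4269 123.8415]
 [331.2073 126.8659]]
scene [370 179  18  24  56] [379.0357 189.75  ]
side [309 190  10  20  43] [313.3721 199.8605]
```

```bash
python3 - <<'E'
from h import *; import pickle
from scipy.optimize import least_squares
np.set_printoptions(precision=4,suppress=True)
p=pickle.load(open("rack.pkl","rb"))
yaw=np.radians(4.07);a=np.radians(26)
ex=np.array([np.cos(yaw),np.sin(yaw),0]);ey=np.array([-np.sin(yaw),np.cos(yaw),0]);k=np.array([0,0,1])
cz=-np.sin(a)*ex+np.cos(a)*k; n=np.cos(a)*ex+np.sin(a)*k
def pts(F):
    return proj([F+.076*cz-.0025*n+s*.013*ey for s in(1,-1)],"wrist",p)
def r(F):
    q=pts(F)-[(331.2,127),(358.6,124)]
    vis=F+.043*cz+.0025*n
    return np.r_[q.ravel(), .7*(proj(vis,"scene")-[379,189.7]).ravel(),.7*(proj(vis,"side")-[313.4,199.9]).ravel()]
s=least_squares(r,[.5456,-.2814,.01]);print(s.x,s.fun)
F=s.x; ctr=np.array([.5097,-.2839]); d=F[:2]-ctr;print("rack frame",d@ex[:2],d@ey[:2])
for h in(.038,.055,.060): print(h,F+h*cz)
print("top",F+.076*cz)
for z in(.004,.008,.012):
    from functools import partial
    g=least_squares(lambda v:(pts(np.r_[v,z])-[(331.2,127),(358.6,124)]).ravel(),F[:2]);print(z,g.x,g.fun)
E
```

```text
[ 0.5473 -0.282   0.0106] [-0.6804 -0.2151  0.8786  0.6782 -1.4234  0.342  -0.8068 -0.2451]
rack frame 0.03760798929040953 -0.0007287203673708035
0.038 [ 0.5306 -0.2831  0.0447]
0.055 [ 0.5232 -0.2837  0.06  ]
0.06 [ 0.521  -0.2838  0.0645]
top [ 0.514  -0.2843  0.0789]
0.004 [ 0.5476 -0.2822] [-0.5125 -0.4619  0.5113  0.4698]
0.008 [ 0.5475 -0.282 ] [-0.6752 -0.4486  0.6741  0.4594]
0.012 [ 0.5474 -0.2818] [-0.8418 -0.435   0.8406  0.4489]
```

{"fn": "drive_tool", "kwargs": {"motion": [{"slide": [0.012, 0.037, -0.008], "dr": [0, 0, 0.075]}, {"slide": [0.012, 0.037, -0.008], "dr": [0, 0, 0.075]}, {"slide": [0.012, 0.037, -0.008], "dr": [0, 0, 0.075]}, {"slide": [0.012, 0.037, -0.008], "dr": [0, 0, 0.075]}, {"slide": [0.012, 0.037, -0.008], "dr": [0, 0, 0.075]}], "fingers": 0}}

```text
t: 2.02
tool_pos: [0.4779, -0.1186, 0.236]
tcp_rot: [0.923, 0.385, -0.0, -0.0]
ft_force: [0.4, -0.1, 0.8]
opening: 0.477
finger_force: 0.0
```

{"fn": "drive_tool", "kwargs": {"motion": [{"slide": [0.012, 0.037, -0.008], "dr": [0, 0, 0.075]}, {"slide": [0.012, 0.037, -0.008], "dr": [0, 0, 0.075]}, {"slide": [0.012, 0.037, -0.008], "dr": [0, 0, 0.075]}, {"slide": [0.012, 0.037, -0.008], "dr": [0, 0, 0.075]}, {"slide": [0.012, 0.037, -0.008], "dr": [0, 0, 0.075]}]}}

```text
t: 2.65
tool_pos: [0.526, 0.0293, 0.204]
tcp_rot: [0.705, 0.709, -0.0, -0.0]
ft_force: [0.0, -0.0, -0.5]
opening: 0.003
finger_force: 0.0
```

```bash
python3 snap.py clamp
```

```text
2.65 [0.526  0.0293 0.204 ] [ 0.7054  0.7088 -0.0003 -0.0002] [-0.1738  0.0539  1.7596 -0.0002  1.3287 -0.1787]
```

View pics/clamp.png

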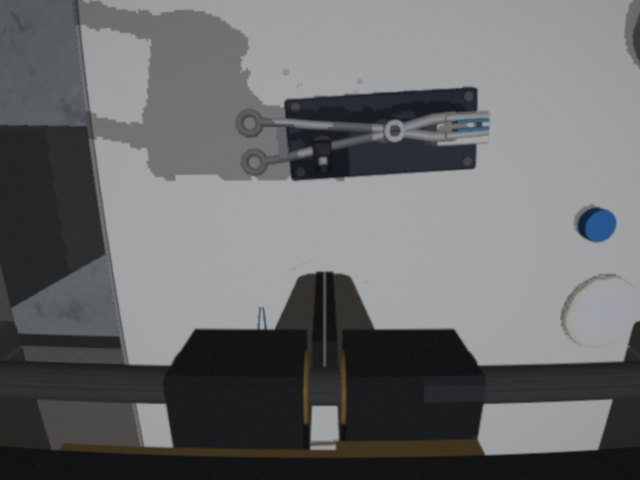

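The clamp is clear: the free ring is centred at (249,123), the fixed ring at (254,161) and the pivot at (394,130). The blue pads are near (474,125), and the base corners are at (286,100), (476,88), (477,168), (293,180).

```bash
python3 - <<'E'
from h import *; import pickle
np.set_printoptions(precision=4,suppress=True)
p=pickle.load(open("clamp.pkl","rb"))
im=cv2.imread("pics/clamp.png")
B=np.array([atz(u,v,.012,"wrist",p) for u,v in[(286,100),(476,88),(477,168),(293,180)]]);print(B,B.mean(0),[np.linalg.norm(B[i]-B[i-1]) for i in range(4)])
a=(B[1]+B[2]-B[0]-B[3]);print("yaw base",np.degrees(np.arctan2(a[1],a[0])))
free=atz(249,123,.065,"wrist",p);fix=atz(254,161,.065,"wrist",p);piv=atz(394,130,.068,"wrist",p)
print(free,fix,piv,np.linalg.norm(free-fix),np.linalg.norm((free-piv)[:2]),np.linalg.norm((fix-piv)[:2]))
d=(piv-fix)[:2];print("yaw fix", np.degrees(np.arctan2(d[1],d[0])-np.arctan2(16.5,110)))
# side check
print("side proj",proj([free,fix,piv],"side"), "scene",proj([free,fix,piv],"scene"))
cv2.imwrite("pics/crop.png",cv2.resize(im[70:190,230:500],None,fx=2.9,fy=2.9,interpolation=cv2.INTER_CUBIC))
E
```

```text
[[0.4914 0.1334 0.012 ]
 [0.66   0.1456 0.012 ]
 [0.668  0.0751 0.012 ]
 [0.4966 0.0624 0.012 ]] [0.579  0.1041 0.012 ] [np.float64(0.07118076434958033), np.float64(0.16906045822264112), np.float64(0.07100283628282139), np.float64(0.17190690134337996)]
yaw base 4.189421611558603
[0.4681 0.1123 0.065 ] [0.4708 0.0836 0.065 ] [0.5784 0.1077 0.068 ] 0.02881401626337624 0.11046157585489282 0.11030470051605648
yaw fix 4.068558249535768
side proj [[348.9153 266.0492]
 [346.3561 259.4664]
 [298.2411 265.7971]] scene [[293.5876 275.9983]
 [302.0836 267.969 ]
 [251.4576 251.1341]]
```

View pics/crop.png

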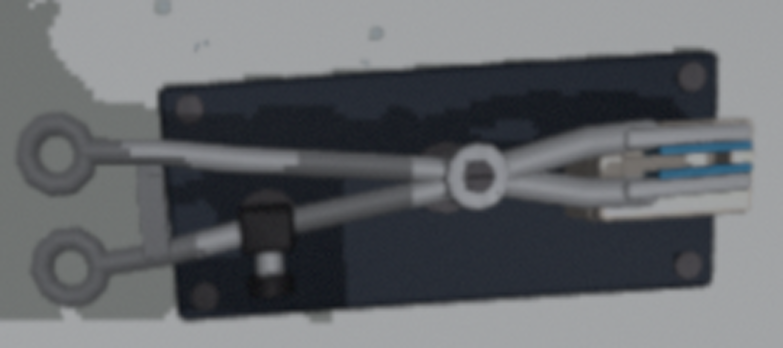

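{"fn": "drive_tool", "kwargs": {"motion": [{"slide": [-0.0155, 0.0214, -0.026], "dr": [0, 0, 0.0064]}, {"slide": [-0.0155, 0.0214, -0.026], "dr": [0, 0, 0.0064]}, {"slide": [-0.0155, 0.0214, -0.026], "dr": [0, 0, 0.0064]}, {"slide": [-0.0155, 0.0214, -0.026], "dr": [0, 0, 0.0064]}, {"slide": [-0.0155, 0.0214, -0.026], "dr": [0, 0, 0.0064]}]}}

```text
t: 3.32
tool_pos: [0.4633, 0.1142, 0.0997]
tcp_rot: [0.683, 0.73, -0.0, -0.0]
ft_force: [0.4, 0.3, 0.6]
opening: 0.002
finger_force: 0.0
```

{"fn": "drive_tool", "kwargs": {"motion": [{"slide": [0, 0, -0.01], "dr": [0, 0, 0]}, {"slide": [0, 0, -0.01], "dr": [0, 0, 0]}, {"slide": [0, 0, -0.005], "dr": [0, 0, 0]}, {"slide": [0, 0, 0], "dr": [0, 0, 0]}, {"slide": [0, 0, 0], "dr": [0, 0, 0]}]}}

```text
t: 3.95
tool_pos: [0.4646, 0.1139, 0.0811]
tcp_rot: [0.683, 0.73, 0.0, 0.0]
ft_force: [-0.4, 0.3, -0.2]
opening: 0.002
finger_force: 0.0
```

{"fn": "drive_tool", "kwargs": {"motion": [{"slide": [0, 0, -0.0025], "dr": [0, 0, 0]}, {"slide": [0, 0, -0.0025], "dr": [0, 0, 0]}, {"slide": [0, 0, -0.0025], "dr": [0, 0, 0]}, {"slide": [0, 0, 0], "dr": [0, 0, 0]}, {"slide": [0, 0, 0], "dr": [0, 0, 0]}]}}

```text
t: 4.58
tool_pos: [0.4645, 0.1143, 0.0751]
tcp_rot: [0.683, 0.73, 0.0, 0.0]
ft_force: [0.5, 1.7, 4.6]
opening: 0.004
finger_force: 2.4
```

{"fn": "drive_tool", "kwargs": {"motion": [{"slide": [0, 0, -0.002], "dr": [0, 0, 0]}, {"slide": [0, 0, -0.0015], "dr": [0, 0, 0]}, {"slide": [0, 0, 0], "dr": [0, 0, 0]}, {"slide": [0, 0, 0], "dr": [0, 0, 0]}, {"slide": [0, 0, 0], "dr": [0, 0, 0]}]}}

```text
t: 5.2
tool_pos: [0.4646, 0.1143, 0.0725]
tcp_rot: [0.683, 0.73, 0.0, 0.0]
ft_force: [0.1, 1.9, 7.8]
opening: 0.002
finger_force: 3.8
```

{"fn": "drive_tool", "kwargs": {"motion": [{"slide": [0, 0, -0.0013], "dr": [0, 0, 0]}, {"slide": [0, 0.005, 0], "dr": [0, 0, 0]}, {"slide": [-0.0007, 0.007, 0], "dr": [0, 0, 0]}, {"slide": [-0.0007, 0.007, 0], "dr": [0, 0, 0]}, {"slide": [0, 0.004, 0], "dr": [0, 0, 0]}]}}

```text
t: 5.82
tool_pos: [0.4657, 0.1321, 0.0726]
tcp_rot: [0.683, 0.73, 0.002, 0.003]
ft_force: [2.7, -4.5, 7.6]
opening: 0.007
finger_force: 3.7
```

{"fn": "drive_tool", "kwargs": {"motion": [{"slide": [0, 0, 0.01], "dr": [0, 0, 0]}, {"slide": [0, 0, 0.03], "dr": [0, 0, 0]}, {"slide": [0.01, -0.03, 0.05], "dr": [0, 0, 0]}, {"slide": [0.03, -0.04, 0.05], "dr": [0, 0, 0]}, {"slide": [0.036, -0.06, 0.03], "dr": [0, 0, 0]}]}}

```text
t: 6.45
tool_pos: [0.5239, 0.0281, 0.2083]
tcp_rot: [0.682, 0.731, 0.0, 0.0]
ft_force: [-0.1, -1.1, -0.5]
opening: 0.006
finger_force: 0.0
```

```bash
python3 snap.py open; python3 -c "
import cv2;im=cv2.imread('pics/open.png');print(im.shape);cv2.imwrite('pics/openc.png',cv2.resize(im[40:260,180:560],None,fx=2,fy=2,interpolation=2))"
```

```text
6.45 [0.5239 0.0281 0.2083] [0.6825 0.7309 0.0001 0.0002] [-0.1769  0.0436  1.7616  0.      1.3359 -0.2454]
(480, 640, 3)
```

View pics/openc.png

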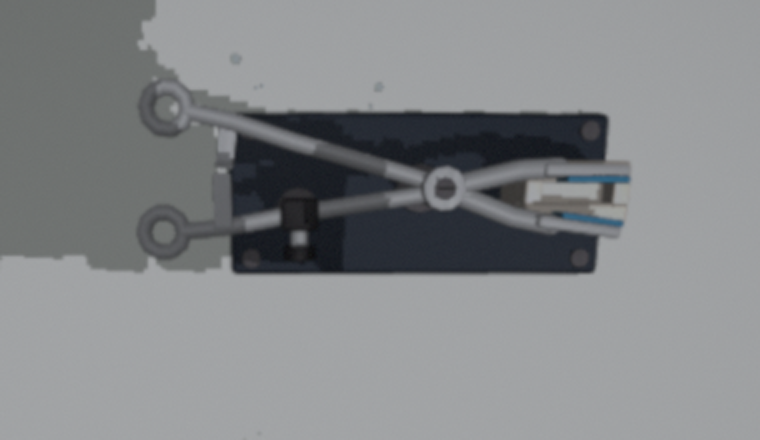

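The clamp is open: the crop shows the free ring at (165,107), the fixed ring at (163,232), the pivot at (445,188), and the fixed pad's blue line from (563,180) to (630,179).

```bash
python3 - <<'E'
from h import *; import pickle
np.set_printoptions(precision=4,suppress=True)
p=pickle.load(open("open.pkl","rb"))
c=lambda u,v,z: atz(180+u/2,40+v/2,z,"wrist",p)
free,fix,piv=c(165,107,.065),c(163,232,.065),c(445,188,.068)
print(free,fix,piv,np.linalg.norm(free-fix))
d=(piv-fix)[:2];y=np.arctan2(d[1],d[0])-np.arctan2(16.5,110);print("yaw",np.degrees(y))
pa,pb=c(563,182,.069),c(630,181,.069);print("pad inner edge",pa,pb)
B=np.array([c(*q,.005) for q in[(232,115),(606,115),(594,271),(232,271)]]);print("base",B,B.mean(0))
a=(B[1]+B[2]-B[0]-B[3]);print("yaw base",np.degrees(np.arctan2(a[1],a[0])))
y=np.radians(4.1);R=np.array([[np.cos(y),-np.sin(y)],[np.sin(y),np.cos(y)]])
for o in(piv[:2],):
    print("slot",o+R@[.06,0]); print("pad in clamp",R.T@(pa[:2]-o),R.T@(pb[:2]-o), "fix",R.T@(fix[:2]-o),"free",R.T@(free[:2]-o))
print("slot from pads",(pa+pb)[:2]/2-R@[0,.004])
# blue/white profile across slot at column mid
im=cv2.imread("pics/open.png");hsv=cv2.cvtColor(im,cv2.COLOR_BGR2HSV)
m=cv2.inRange(hsv,(95,90,60),(115,255,255));n,l,st,cc=cv2.connectedComponentsWithStats(m)
for i in range(1,n):
    if st[i,4]>8:print(st[i],cc[i])
print(im[112:165,478].tolist())
E
```

```text
[0.47   0.1297 0.065 ] [0.4707 0.0827 0.065 ] [0.5792 0.1072 0.068 ] 0.04698521581719108
yaw 4.202834292975748
pad inner edge [0.6244 0.1131 0.069 ] [0.6507 0.1156 0.069 ]
base [[0.491  0.1334 0.005 ]
 [0.6628 0.1467 0.005 ]
 [0.6691 0.075  0.005 ]
 [0.4946 0.0624 0.005 ]] [0.5794 0.1044 0.005 ]
yaw base 4.272442678482829
slot [0.6391 0.1115]
pad in clamp [0.0455 0.0026] [0.0719 0.0032] fix [-0.11   -0.0167] free [-0.1073  0.0302]
slot from pads [0.6379 0.1104]
[463 128  32   4  96] [478.7083 129.0833]
[460 147  31   6  76] [475.2895 149.3158]
[579 223  31  33 798] [593.6303 239.208 ]
[260 320   1  10  10] [260.  324.5]
[[48, 41, 36], [48, 39, 32], [47, 39, 35], [49, 40, 34], [48, 40, 36], [49, 41, 36], [50, 41, 36], [56, 50, 48], [73, 72, 72], [90, 91, 92], [113, 110, 110], [131, 126, 125], [138, 134, 131], [142, 138, 136], [137, 132, 130], [115, 106, 98], [118, 94, 60], [126, 98, 51], [125, 103, 68], [128, 120, 108], [146, 147, 144], [152, 155, 153], [148, 149, 149], [138, 140, 140], [134, 136, 137], [135, 138, 138], [134, 136, 137], [124, 127, 128], [107, 110, 113], [103, 108, 111], [121, 125, 129], [143, 147, 148], [153, 156, 155], [154, 157, 156], [152, 154, 152], [136, 136, 133], [119, 108, 94], [121, 97, 59], [123, 98, 55], [115, 98, 76], [119, 112, 106], [133, 129, 126], [141, 137, 136], [142, 138, 136], [126, 122, 120], [95, 91, 90], [77, 73, 70], [80, 76, 73], [89, 85, 83], [94, 90, 88], [97, 94, 91], [103, 100, 98], [106, 104, 102]]
```

{"fn": "drive_tool", "kwargs": {"motion": [{"slide": [-0.0044, -0.0393, 0], "dr": [0, 0, -0.0748]}, {"slide": [-0.0044, -0.0393, 0], "dr": [0, 0, -0.0748]}, {"slide": [-0.0044, -0.0393, 0], "dr": [0, 0, -0.0748]}, {"slide": [-0.0044, -0.0393, 0], "dr": [0, 0, -0.0748]}, {"slide": [-0.0044, -0.0393, 0], "dr": [0, 0, -0.0748]}], "fingers": 0.7}}

```text
t: 7.12
tool_pos: [0.5048, -0.1291, 0.2055]
tcp_rot: [0.911, 0.412, -0.001, -0.001]
ft_force: [0.4, 0.0, 0.9]
opening: 0.525
finger_force: 0.0
```

{"fn": "drive_tool", "kwargs": {"motion": [{"slide": [-0.0044, -0.0393, 0], "dr": [0, 0, -0.0748]}, {"slide": [-0.0044, -0.0393, 0], "dr": [0, 0, -0.0748]}, {"slide": [-0.0044, -0.0393, 0], "dr": [0, 0, -0.0748]}, {"slide": [-0.0044, -0.0393, 0], "dr": [0, 0, -0.0748]}, {"slide": [-0.0044, -0.0393, 0], "dr": [0, 0, -0.0748]}]}}

```text
t: 7.75
tool_pos: [0.4873, -0.2861, 0.2054]
tcp_rot: [0.999, 0.033, -0.001, -0.001]
ft_force: [-0.1, 0.4, 0.7]
opening: 0.701
finger_force: 0.0
```

{"fn": "drive_tool", "kwargs": {"motion": [{"slide": [0, 0, -0.019], "dr": [0.0031, -0.0432, 0]}, {"slide": [0, 0, -0.019], "dr": [0.0031, -0.0432, 0]}, {"slide": [0, 0, -0.019], "dr": [0.0031, -0.0432, 0]}, {"slide": [0, 0, -0.019], "dr": [0.0031, -0.0432, 0]}, {"slide": [0, 0, -0.019], "dr": [0.0031, -0.0432, 0]}]}}

```text
t: 8.38
tool_pos: [0.4877, -0.2848, 0.1293]
tcp_rot: [0.974, 0.034, 0.225, -0.009]
ft_force: [-0.3, 0.7, -0.3]
opening: 0.702
finger_force: 0.0
```

```bash
cat > grasp.py <<'E'
from h import *; import pickle,sys
from scipy.spatial.transform import Rotation as R
np.set_printoptions(precision=4,suppress=True)
s=robot.sense(); M=R.from_quat(s["tcp_rot"]).as_matrix()
y=np.radians(4.07);a=np.radians(26)
cz=np.array([-np.sin(a)*np.cos(y),-np.sin(a)*np.sin(y),np.cos(a)])
F=np.array([.5473,-.2820,.0106]); T=F+.055*cz
print("pos",s["tool_pos"],"toolz",M[:,2],"want",-cz,"tooly",M[:,1],"want",np.sin(y),-np.cos(y))
print("to go, share", (T-s["tool_pos"])/.8, "height along chip now",(s["tool_pos"]-F)@cz)
# wrist prediction of top corners
ex=np.array([np.cos(y),np.sin(y),0]);ey=np.array([-np.sin(y),np.cos(y),0]);n=np.cos(a)*ex+np.array([0,0,np.sin(a)])
q=proj([F+.076*cz+t*.0025*n+u*.013*ey for t in(-1,1) for u in(1,-1)],"wrist");print(q)
im=optics.snapshot("wrist")[:,:,::-1].copy();cv2.imwrite("pics/pre.png",im)
hsv=cv2.cvtColor(im,cv2.COLOR_BGR2HSV);m=cv2.inRange(hsv,(45,120,40),(80,255,255))
k,l,st,c=cv2.connectedComponentsWithStats(m);i=1+st[1:,4].argmax();ys,xs=np.where(l==i);print(st[i],cv2.boxPoints(cv2.minAreaRect(np.c_[xs,ys].astype(np.float32))))
E
python3 grasp.py
```

```text
pos [ 0.4877 -0.2848  0.1293] toolz [ 0.438   0.0329 -0.8984] want [ 0.4373  0.0311 -0.8988] tooly [ 0.0708 -0.9975 -0.002 ] want 0.07097517578315991 -0.9974780821765206
to go, share [ 0.0445  0.0014 -0.0865] height along chip now 0.13281345428784108
[[306.0144 263.2941]
 [348.9981 263.2976]
 [305.8986 255.4457]
 [349.1441 255.4481]]
[307 229  42  34 948] [[307. 229.]
 [348. 229.]
 [348. 262.]
 [307. 262.]]
```

View pics/pre.png

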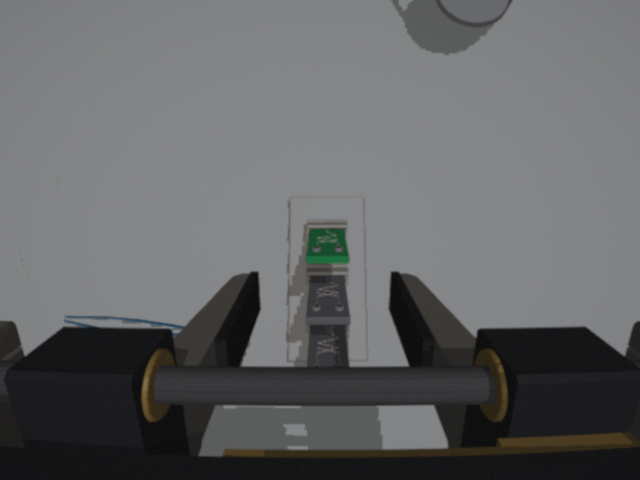

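The chip matches the prediction within about 1 px (top edge (307,262)-(348,262)) and is centred between the fingers.

{"fn": "drive_tool", "kwargs": {"motion": [{"slide": [0.011, 0.0003, -0.0216], "dr": [0, 0, 0]}, {"slide": [0.011, 0.0003, -0.0216], "dr": [0, 0, 0]}, {"slide": [0.011, 0.0003, -0.0216], "dr": [0, 0, 0]}, {"slide": [0.0075, 0.0003, -0.0145], "dr": [0, 0, 0]}, {"slide": [0.004, 0.0002, -0.0072], "dr": [0, 0, 0]}]}}

```text
t: 9.05
tool_pos: [0.524, -0.284, 0.0607]
tcp_rot: [0.974, 0.035, 0.224, -0.009]
ft_force: [-0.5, 0.4, -0.5]
opening: 0.7
finger_force: 0.0
```

{"fn": "drive_tool", "kwargs": {"motion": [{"slide": [0, 0, 0], "dr": [0, 0, 0]}, {"slide": [0, 0, 0], "dr": [0, 0, 0]}, {"slide": [0, 0, 0], "dr": [0, 0, 0]}, {"slide": [0, 0, 0], "dr": [0, 0, 0]}, {"slide": [0, 0, 0], "dr": [0, 0, 0]}], "fingers": 0, "grip_force": 12}}

```text
t: 9.68
tool_pos: [0.5242, -0.2849, 0.0618]
tcp_rot: [0.974, 0.034, 0.225, -0.008]
ft_force: [-0.4, 0.1, 1.7]
opening: 0.283
finger_force: 12.0
```

{"fn": "drive_tool", "kwargs": {"motion": [{"slide": [-0.005, -0.0004, 0.01], "dr": [0, 0, 0]}, {"slide": [-0.0115, -0.0008, 0.0236], "dr": [0, 0, 0]}, {"slide": [-0.0115, -0.0008, 0.0236], "dr": [0, 0, 0]}, {"slide": [-0.0115, -0.0008, 0.0236], "dr": [0, 0, 0]}, {"slide": [-0.0115, -0.0008, 0.0236], "dr": [0, 0, 0]}], "grip_force": 20}}

```text
t: 10.3
tool_pos: [0.4825, -0.2875, 0.1459]
tcp_rot: [0.974, 0.035, 0.224, -0.008]
ft_force: [-0.6, 0.4, -0.3]
opening: 0.277
finger_force: 20.0
```

{"fn": "drive_tool", "kwargs": {"motion": [{"slide": [0, 0, 0.02], "dr": [-0.0031, 0.0432, 0]}, {"slide": [0, 0, 0.02], "dr": [-0.0031, 0.0432, 0]}, {"slide": [0, 0, 0.02], "dr": [-0.0031, 0.0432, 0]}, {"slide": [0, 0, 0.02], "dr": [-0.0031, 0.0432, 0]}, {"slide": [0, 0, 0.02], "dr": [-0.0031, 0.0432, 0]}]}}

```text
t: 10.92
tool_pos: [0.4827, -0.2877, 0.2262]
tcp_rot: [0.999, 0.035, -0.002, 0.001]
ft_force: [-1.0, 0.0, -0.5]
opening: 0.281
finger_force: 20.0
```

{"fn": "drive_tool", "kwargs": {"motion": [{"slide": [0.0195, 0.05, -0.003], "dr": [0, 0, 0.0752]}, {"slide": [0.0195, 0.05, -0.003], "dr": [0, 0, 0.0752]}, {"slide": [0.0195, 0.05, -0.003], "dr": [0, 0, 0.0752]}, {"slide": [0.0195, 0.05, -0.003], "dr": [0, 0, 0.0752]}, {"slide": [0.0195, 0.05, -0.003], "dr": [0, 0, 0.0752]}]}}

```text
t: 11.55
tool_pos: [0.5612, -0.0865, 0.2134]
tcp_rot: [0.908, 0.418, -0.0, 0.0]
ft_force: [0.5, 0.2, -0.1]
opening: 0.28
finger_force: 20.0
```

{"fn": "drive_tool", "kwargs": {"motion": [{"slide": [0.0195, 0.05, -0.003], "dr": [0, 0, 0.0752]}, {"slide": [0.0195, 0.05, -0.003], "dr": [0, 0, 0.0752]}, {"slide": [0.0195, 0.05, -0.003], "dr": [0, 0, 0.0752]}, {"slide": [0.0195, 0.05, -0.003], "dr": [0, 0, 0.0752]}, {"slide": [0.0195, 0.05, -0.003], "dr": [0, 0, 0.0752]}]}}

```text
t: 12.18
tool_pos: [0.6393, 0.1133, 0.2013]
tcp_rot: [0.678, 0.735, -0.0, 0.0]
ft_force: [0.3, -0.1, -0.6]
opening: 0.282
finger_force: 20.0
```

```bash
python3 snap.py hold; python3 - <<'E'
from h import *; import pickle
from scipy.spatial.transform import Rotation as R
np.set_printoptions(precision=4,suppress=True)
p=pickle.load(open("hold.pkl","rb"));s=robot.sense();M=R.from_quat(s["tcp_rot"]).as_matrix();print(M)
for dx in(0,-.0015): 
  L=np.array([[dx+.0025,y,z] for z in(.0562,-.0198) for y in(-.013,.013)]);print(proj(s["tool_pos"]+L@M.T,"wrist",p))
p0=pickle.load(open("open.pkl","rb"));print("slot by image",atz(478,138.5,.048,"wrist",p0))
im=cv2.imread("pics/hold.png");hsv=cv2.cvtColor(im,cv2.COLOR_BGR2HSV);m=cv2.inRange(hsv,(45,100,30),(80,255,255))
k,l,st,c=cv2.connectedComponentsWithStats(m)
for i in range(1,k):
  if st[i,4]>30:
    ys,xs=np.where(l==i);print(st[i],cv2.boxPoints(cv2.minAreaRect(np.c_[xs,ys].astype(np.float32))))
E
```

```text
12.175 [0.6393 0.1133 0.2013] [ 0.6784  0.7347 -0.0004  0.0001] [-0.0099  0.3675  1.4006 -0.0007  1.3738 -0.0895]
[[-0.0878  0.9961  0.0002]
 [ 0.9961  0.0878  0.0028]
 [ 0.0027  0.0004 -1.    ]]
[[303.716  250.6417]
 [347.1244 250.3498]
 [293.4849 308.5483]
 [357.9116 308.1484]]
[[303.7726 253.0213]
 [347.1012 252.7309]
 [293.6018 311.9058]
 [357.8421 311.5091]]
slot by image [0.6468 0.1089 0.048 ]
[ 292  264   66   70 3214] [[292. 264.]
 [357. 264.]
 [357. 333.]
 [292. 333.]]
```

View pics/hold.png

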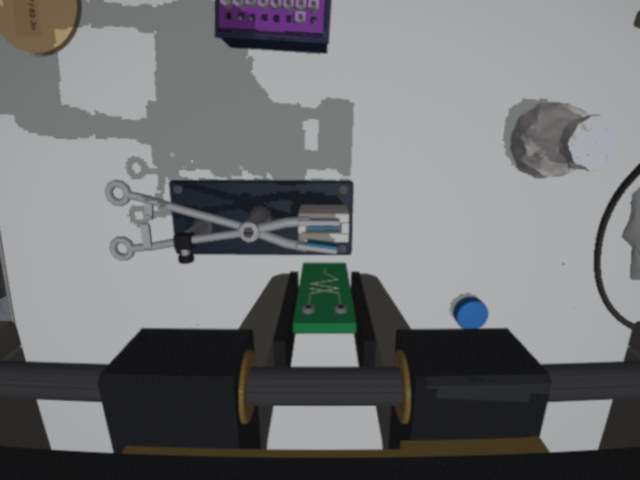

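The chip is held upright by its sides: the front face's lower edge is at row 264, its top edge at about row 323, and the rear top edge at row 333. That is about 12 px off the prediction, so I'll fit its pose in the tool frame.

```bash
python3 - <<'E'
from h import *; import pickle
from scipy.optimize import least_squares
from scipy.spatial.transform import Rotation as R
np.set_printoptions(precision=4,suppress=True)
p=pickle.load(open("hold.pkl","rb"));s=robot.sense();M=R.from_quat(s["tcp_rot"]).as_matrix();t=s["tool_pos"]
im=cv2.imread("pics/hold.png");hsv=cv2.cvtColor(im,cv2.COLOR_BGR2HSV);m=cv2.inRange(hsv,(45,90,25),(85,255,255))
for r in(262,263,264,265,266,280,300,318,320,322,324,326,328,332,333,334): 
  x=np.where(m[r,280:370])[0]; print(r,(x.min()+280,x.max()+280,len(x)) if len(x) else None, im[r,318],im[r,350])
E
```

```text
262 None [135 140 128] [175 173 171]
263 None [86 98 77] [175 174 172]
264 (np.int64(304), np.int64(344), 41) [47 71 34] [175 173 171]
265 (np.int64(304), np.int64(344), 41) [40 66 22] [175 173 171]
266 (np.int64(304), np.int64(344), 41) [41 67 23] [175 174 172]
280 (np.int64(301), np.int64(347), 35) [40 66 24] [132 132 128]
300 (np.int64(296), np.int64(353), 53) [41 67 23] [38 65 19]
318 (np.int64(293), np.int64(356), 64) [40 67 22] [38 65 18]
320 (np.int64(293), np.int64(356), 64) [39 66 20] [40 67 22]
322 (np.int64(292), np.int64(356), 65) [43 73 23] [45 75 24]
324 (np.int64(292), np.int64(357), 66) [ 58 100  29] [ 60 102  32]
326 (np.int64(292), np.int64(357), 66) [ 60 104  29] [ 59 103  30]
328 (np.int64(292), np.int64(357), 66) [ 58 102  29] [ 59 104  31]
332 (np.int64(292), np.int64(357), 66) [ 71 106  53] [ 74 108  54]
333 (np.int64(293), np.int64(356), 4) [114 129 104] [116 129 107]
334 None [161 163 156] [163 164 158]
```

```bash
python3 - <<'E'
from h import *; import pickle
from scipy.optimize import least_squares
from scipy.spatial.transform import Rotation as R
np.set_printoptions(precision=4,suppress=True)
p=pickle.load(open("hold.pkl","rb"));s=robot.sense();M=R.from_quat(s["tcp_rot"]).as_matrix();t=s["tool_pos"]
obs=np.array([(303.5,263.3),(344.9,263.3),(292,322.5),(357.2,322.5),(292,332.8),(357.4,332.8)])
L0=np.array([[a,y,-z] for a,z in((.0025,0),(.0025,.076),(-.0025,.076)) for y in(-.013,.013)])
def pr(v): return proj(t+(R.from_euler("y",v[3]).apply(L0)+[v[0],v[1],v[2]])@M.T,"wrist",p)
g=least_squares(lambda v:(pr(v)-obs).ravel(),[0,0,.056,0]);print(g.x,np.degrees(g.x[3]));print(g.fun.reshape(-1,2))
F=t+M@g.x[:3];print("foot world",F,"chip z world",M@R.from_euler("y",g.x[3]).apply([0,0,-1]))
g2=least_squares(lambda v:(pr(np.r_[v,0])-obs).ravel(),[0,0,.056]);print(g2.x,g2.fun.reshape(-1,2))
# same-view clamp features
P=lambda u,v,z:atz(u,v,z,"wrist",p)
fix,piv=P(122,248,.065),P(249,232,.068);print(fix,piv)
y=np.radians(4.2);print("slot",piv[:2]+.06*np.array([np.cos(y),np.sin(y)]))
hsv=cv2.cvtColor(cv2.imread("pics/hold.png"),cv2.COLOR_BGR2HSV)
k,l,st,c=cv2.connectedComponentsWithStats(cv2.inRange(hsv,(95,90,60),(115,255,255)))
for i in range(1,k):
  if st[i,4]>8:print(st[i],c[i],P(*c[i],.069))
# other cameras: green blobs and predicted centre of chip
for n in("scene","side"):
    im=optics.snapshot(n)[:,:,::-1];cv2.imwrite(f"pics/{n}_hold.png",im)
    k,l,st,c=cv2.connectedComponentsWithStats(cv2.inRange(cv2.cvtColor(im,cv2.COLOR_BGR2HSV),(45,100,30),(85,255,255)))
    print(n,[(st[i],c[i]) for i in range(1,k) if st[i,4]>15], proj([F,F+[0,0,.076]],n))
E
```

```text
[-0.0072 -0.0005  0.0534 -0.0322] -1.844338609555191
[[-0.6454  0.1366]
 [ 1.4819 -0.1502]
 [ 0.0026 -0.2806]
 [-0.2761 -0.6694]
 [ 0.3794  0.6726]
 [-0.6715  0.2944]]
foot world [0.6399 0.1112 0.1473] chip z world [-0.003   0.0293  0.9996]
[-0.0077 -0.0006  0.0583] [[-0.2132 -1.6425]
 [ 0.9966 -1.924 ]
 [ 1.1545  0.6167]
 [-1.4103  0.2422]
 [ 1.5394  0.9749]
 [-1.8196  0.6104]]
[0.472  0.0837 0.065 ] [0.5792 0.107  0.068 ]
slot [0.639  0.1114]
[309 227  30   3  88] [323.5    227.9773] [0.6387 0.1154 0.069 ]
[307 242  31   7 120] [322.075  245.1167] [0.6387 0.1011 0.069 ]
[454 297  34  33 832] [470.5829 313.1683] [0.771  0.0502 0.069 ]
scene [(array([215, 171,  15,  40, 307], dtype=int32), array([221.4072, 192.4332]))] [[224.8515 206.8004]
 [221.7688 171.5904]]
side [(array([259, 205,  16,  32, 403], dtype=int32), array([266.7891, 219.1886]))] [[267.7824 235.3833]
 [265.6318 202.2902]]
```

```bash
cat > fit.py <<'E'
from h import *; import pickle,sys
from scipy.optimize import least_squares
from scipy.spatial.transform import Rotation as R
np.set_printoptions(precision=4,suppress=True)
s=robot.sense();p=optics.camera_params("wrist");im=optics.snapshot("wrist")[:,:,::-1].copy();cv2.imwrite("pics/fit.png",im);s2=robot.sense()
print(s["t"],s["tool_pos"],s2["t"],s2["tool_pos"],s["joint_vel"]);M=R.from_quat(s["tcp_rot"]).as_matrix();t=s["tool_pos"]
hsv=cv2.cvtColor(im,cv2.COLOR_BGR2HSV);m=cv2.inRange(hsv,(45,90,25),(85,255,255))
k,l,st,c=cv2.connectedComponentsWithStats(m);i=1+st[1:,4].argmax();x,y,w,h,_=st[i];m=l==i
a=np.where(m[y+1])[0];b=np.where(m[y+h-3])[0]
v=hsv[y:y+h,x+5:x+w-5,2].astype(float).mean(1);j=h-25+np.argmax(np.diff(v[h-25:h-4]));
print((x,y,w,h),a.min(),a.max(),b.min(),b.max(),"edge row",y+j+.5)
r0,r1,r2=y-.5,y+j+.5,y+h-.5
obs=np.array([(a.min()-.5,r0),(a.max()+.5,r0),(b.min()-.5,r1),(b.max()+.5,r1),(b.min()-.5,r2),(b.max()+.5,r2)])
L0=np.array([[q,yy,-z] for q,z in((.0025,0),(.0025,.076),(-.0025,.076)) for yy in(-.013,.013)])
def pr(v): return proj(t+(R.from_euler("y",v[3]).apply(L0)+v[:3])@M.T,"wrist",p)
g=least_squares(lambda v:(pr(v)-obs).ravel(),[0,0,.056,0]);print("tool-frame foot",g.x,"tilt",np.degrees(g.x[3]),"res",np.abs(g.fun).max())
F=t+M@g.x[:3];cz=M@R.from_euler("y",g.x[3]).apply([0,0,-1]);print("foot",F,"centre",F+.038*cz,"cz",cz)
k,l,st,c=cv2.connectedComponentsWithStats(cv2.inRange(hsv,(95,90,60),(115,255,255)))
for i in range(1,k):
  if st[i,4]>8:print("blue",st[i],atz(*c[i],.069,"wrist",p))
E
python3 fit.py
```

```text
12.325 [0.6389 0.1137 0.2008] 12.375 [0.6389 0.1124 0.201 ] [-0.0446 -0.021   0.0235 -0.0156 -0.0016  0.0143]
(np.int32(292), np.int32(264), np.int32(66), np.int32(70)) 304 344 292 357 edge row 322.5
tool-frame foot [-0.0018  0.0004  0.0525 -0.0325] tilt -1.862187912531345 res 1.8188208897052505
foot [0.6394 0.1119 0.1483] centre [0.6393 0.1131 0.1863] cz [-0.0014  0.033   0.9995]
blue [309 227  30   3  90] [0.6382 0.1159 0.069 ]
blue [308 241  30   9 134] [0.6391 0.1013 0.069 ]
blue [455 298  34  32 828] [0.771  0.0503 0.069 ]
```

{"fn": "drive_tool", "kwargs": {"motion": [{"slide": [0, -0.0024, -0.028], "dr": [0.01, 0, 0]}, {"slide": [0, 0, -0.028], "dr": [0, 0, 0]}, {"slide": [0, 0, -0.026], "dr": [0, 0, 0]}, {"slide": [0, 0, -0.012], "dr": [0, 0, 0]}, {"slide": [0, 0, 0], "dr": [0, 0, 0]}]}}

```text
t: 13.0
tool_pos: [0.6388, 0.1101, 0.1253]
tcp_rot: [0.68, 0.733, 0.007, -0.008]
ft_force: [0.1, -0.0, 0.9]
opening: 0.275
finger_force: 20.0
```

{"fn": "drive_tool", "kwargs": {"motion": [{"slide": [0, 0, 0], "dr": [0, 0, 0]}, {"slide": [0, 0, 0], "dr": [0, 0, 0]}, {"slide": [0, 0, 0], "dr": [0, 0, 0]}, {"slide": [0, 0, 0], "dr": [0, 0, 0]}, {"slide": [0, 0, 0], "dr": [0, 0, 0]}]}}

```text
t: 13.62
tool_pos: [0.6393, 0.1105, 0.1259]
tcp_rot: [0.68, 0.733, 0.008, -0.007]
ft_force: [-0.2, 0.3, -0.7]
opening: 0.279
finger_force: 20.0
```

```bash
python3 fit.py; python3 - <<'E'
import cv2
a=cv2.imread("pics/fit.png")[120:360,200:460]
cv2.imwrite("pics/fitc.png",cv2.resize(a,None,fx=2.5,fy=2.5,interpolation=cv2.INTER_CUBIC))
E
```

```text
13.625 [0.6393 0.1105 0.1259] 13.675 [0.6393 0.1105 0.1259] [-0.0006  0.0008 -0.0003  0.0007  0.0018 -0.    ]
(np.int32(291), np.int32(264), np.int32(67), np.int32(70)) 304 344 292 357 edge row 322.5
tool-frame foot [-0.0018  0.0004  0.0526 -0.0324] tilt -1.85738039134002 res 1.8287711809493317
foot [0.6398 0.1099 0.0733] centre [0.6397 0.1103 0.1113] cz [-0.0025  0.0114  0.9999]
blue [303 254  41   4 159] [0.6384 0.1159 0.069 ]
blue [111 444   2  10  14] [ 0.4958 -0.0436  0.069 ]
```

View pics/fitc.png

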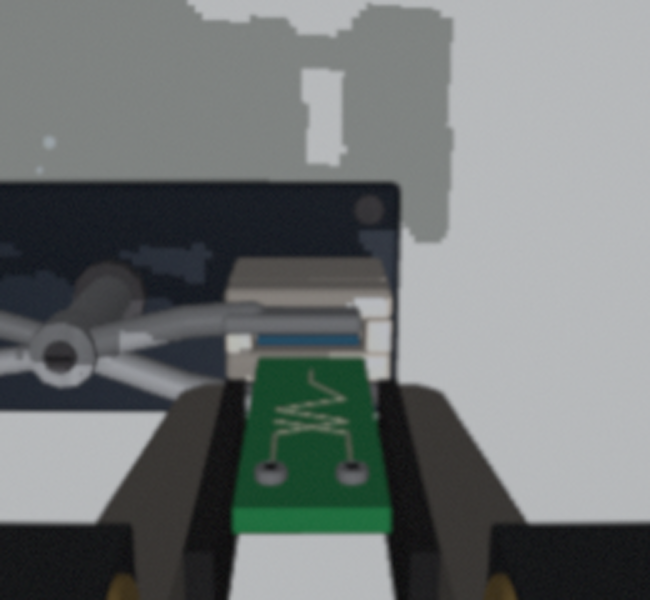

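{"fn": "drive_tool", "kwargs": {"motion": [{"slide": [-0.0006, 0.0012, -0.008], "dr": [0, 0, 0]}, {"slide": [0, 0, -0.008], "dr": [0, 0, 0]}, {"slide": [0, 0, -0.008], "dr": [0, 0, 0]}, {"slide": [0, 0, -0.008], "dr": [0, 0, 0]}, {"slide": [0, 0, 0], "dr": [0, 0, 0]}]}}

```text
t: 14.3
tool_pos: [0.6382, 0.1114, 0.0993]
tcp_rot: [0.68, 0.733, 0.007, -0.008]
ft_force: [0.0, -0.1, 0.0]
opening: 0.28
finger_force: 20.0
```

{"fn": "drive_tool", "kwargs": {"motion": [{"slide": [0, 0, -0.0025], "dr": [0, 0, 0]}, {"slide": [0, 0, -0.0025], "dr": [0, 0, 0]}, {"slide": [0, 0, -0.0025], "dr": [0, 0, 0]}, {"slide": [0, 0, 0], "dr": [0, 0, 0]}, {"slide": [0, 0, 0], "dr": [0, 0, 0]}]}}

```text
t: 14.92
tool_pos: [0.6389, 0.1115, 0.0944]
tcp_rot: [0.68, 0.733, 0.008, -0.007]
ft_force: [0.5, -0.1, -0.9]
opening: 0.281
finger_force: 20.0
```

{"fn": "drive_tool", "kwargs": {"motion": [{"slide": [0, 0, -0.002], "dr": [0, 0, 0]}, {"slide": [0, 0, -0.002], "dr": [0, 0, 0]}, {"slide": [0, 0, 0], "dr": [0, 0, 0]}, {"slide": [0, 0, 0], "dr": [0, 0, 0]}, {"slide": [0, 0, 0], "dr": [0, 0, 0]}]}}

```text
t: 15.55
tool_pos: [0.6389, 0.1114, 0.0912]
tcp_rot: [0.68, 0.733, 0.008, -0.007]
ft_force: [-0.3, 0.3, -0.4]
opening: 0.276
finger_force: 20.0
```

{"fn": "drive_tool", "kwargs": {"motion": [{"slide": [0, 0, -0.0013], "dr": [0, 0, 0]}, {"slide": [0, 0, 0], "dr": [0, 0, 0]}, {"slide": [0, 0, -0.0012], "dr": [0, 0, 0]}, {"slide": [0, 0, 0], "dr": [0, 0, 0]}, {"slide": [0, 0, 0], "dr": [0, 0, 0]}]}}

```text
t: 16.18
tool_pos: [0.6391, 0.1115, 0.091]
tcp_rot: [0.68, 0.733, 0.008, -0.007]
ft_force: [-3.9, -0.3, 10.0]
opening: 0.281
finger_force: 20.0
```

{"fn": "drive_tool", "kwargs": {"motion": [{"slide": [0, 0, 0.0018], "dr": [0, 0, 0]}, {"slide": [0, 0, 0], "dr": [0, 0, 0]}, {"slide": [0, 0, 0], "dr": [0, 0, 0]}, {"slide": [0, 0, 0], "dr": [0, 0, 0]}, {"slide": [0, 0, 0], "dr": [0, 0, 0]}]}}

```text
t: 16.8
tool_pos: [0.639, 0.1115, 0.0911]
tcp_rot: [0.68, 0.733, 0.008, -0.007]
ft_force: [-1.8, 0.5, 4.2]
opening: 0.28
finger_force: 20.0
```

{"fn": "drive_tool", "kwargs": {"motion": [{"slide": [0, 0, 0], "dr": [0, 0, 0]}, {"slide": [0, 0, 0], "dr": [0, 0, 0]}, {"slide": [0, 0, 0], "dr": [0, 0, 0]}, {"slide": [0, 0, 0], "dr": [0, 0, 0]}, {"slide": [0, 0, 0], "dr": [0, 0, 0]}], "fingers": 0.42}}

```text
t: 17.42
tool_pos: [0.6388, 0.1115, 0.0904]
tcp_rot: [0.68, 0.733, 0.008, -0.007]
ft_force: [0.3, -0.1, -0.5]
opening: 0.419
finger_force: 0.0
```

```bash
python3 fit.py
```

```text
17.425 [0.6388 0.1115 0.0904] 17.475 [0.6388 0.1115 0.0905] [-0.0016 -0.0017 -0.0007 -0.0008 -0.0006  0.0013]
(np.int32(294), np.int32(280), np.int32(62), np.int32(52)) 301 348 294 355 edge row 321.5
tool-frame foot [-0.0138  0.0004  0.0569 -0.1612] tilt -9.238420788914045 res 2.8321755185786515
foot [0.6402 0.099  0.0333] centre [0.6398 0.1043 0.0709] cz [-0.0119  0.1394  0.9902]
blue [300 276  48   5 237] [0.6384 0.1159 0.069 ]
```

{"fn": "drive_tool", "kwargs": {"motion": [{"slide": [0, 0, 0.01], "dr": [0, 0, 0]}, {"slide": [0, 0, 0.025], "dr": [0, 0, 0]}, {"slide": [0, 0, 0.032], "dr": [0, 0, 0]}, {"slide": [0, 0, 0.032], "dr": [0, 0, 0]}, {"slide": [0, 0, 0.032], "dr": [-0.01, 0, 0]}]}}

```text
t: 18.1
tool_pos: [0.6393, 0.1111, 0.1982]
tcp_rot: [0.68, 0.733, 0.001, 0.001]
ft_force: [0.5, 0.3, -0.2]
opening: 0.421
finger_force: 0.0
```

{"fn": "drive_tool", "kwargs": {"motion": [{"slide": [-0.042, 0.012, -0.015], "dr": [0, 0, 0]}, {"slide": [-0.042, 0.012, -0.015], "dr": [0, 0, 0]}, {"slide": [-0.042, 0.012, -0.015], "dr": [0, 0, 0]}, {"slide": [-0.042, 0.012, -0.015], "dr": [0, 0, 0]}, {"slide": [-0.042, 0.012, -0.015], "dr": [0, 0, 0]}], "fingers": 0}}

```text
t: 18.73
tool_pos: [0.4705, 0.1598, 0.1368]
tcp_rot: [0.68, 0.733, 0.001, 0.001]
ft_force: [-0.6, -0.0, -0.1]
opening: 0.008
finger_force: 0.0
```

{"fn": "drive_tool", "kwargs": {"motion": [{"slide": [0, 0, 0], "dr": [0, 0, 0]}, {"slide": [0, 0, 0], "dr": [0, 0, 0]}, {"slide": [0, 0, -0.02], "dr": [0, 0, 0]}, {"slide": [0, 0, -0.02], "dr": [0, 0, 0]}, {"slide": [0, 0, 0], "dr": [0, 0, 0]}]}}

```text
t: 19.35
tool_pos: [0.4694, 0.1591, 0.101]
tcp_rot: [0.68, 0.733, -0.002, -0.002]
ft_force: [0.2, 0.5, 0.5]
opening: 0.003
finger_force: 0.0
```

{"fn": "drive_tool", "kwargs": {"motion": [{"slide": [0, 0, -0.012], "dr": [0, 0, 0]}, {"slide": [0, 0, -0.015], "dr": [0, 0, 0]}, {"slide": [0, 0, -0.015], "dr": [0, 0, 0]}, {"slide": [0, 0, 0], "dr": [0, 0, 0]}, {"slide": [0, 0, 0], "dr": [0, 0, 0]}]}}

```text
t: 19.98
tool_pos: [0.471, 0.1595, 0.0699]
tcp_rot: [0.68, 0.733, 0.0, 0.0]
ft_force: [0.4, -0.4, -0.0]
opening: 0.005
finger_force: 0.0
```

{"fn": "drive_tool", "kwargs": {"motion": [{"slide": [0, -0.004, 0], "dr": [0, 0, 0]}, {"slide": [0, -0.004, 0], "dr": [0, 0, 0]}, {"slide": [0, -0.004, 0], "dr": [0, 0, 0]}, {"slide": [0, -0.003, 0], "dr": [0, 0, 0]}, {"slide": [0, 0, 0], "dr": [0, 0, 0]}]}}

```text
t: 20.6
tool_pos: [0.4707, 0.1474, 0.0697]
tcp_rot: [0.68, 0.733, -0.0, -0.0]
ft_force: [-0.3, 0.0, 0.1]
opening: 0.006
finger_force: 0.5
```

{"fn": "drive_tool", "kwargs": {"motion": [{"slide": [0, -0.0025, 0], "dr": [0, 0, 0]}, {"slide": [0, -0.0025, 0], "dr": [0, 0, 0]}, {"slide": [0, -0.0025, 0], "dr": [0, 0, 0]}, {"slide": [0, -0.0025, 0], "dr": [0, 0, 0]}, {"slide": [0, 0, 0], "dr": [0, 0, 0]}]}}

```text
t: 21.22
tool_pos: [0.4705, 0.1398, 0.0695]
tcp_rot: [0.68, 0.733, 0.0, -0.001]
ft_force: [-1.0, 3.2, -1.2]
opening: 0.006
finger_force: 2.0
```

{"fn": "drive_tool", "kwargs": {"motion": [{"slide": [0, -0.0025, 0], "dr": [0, 0, 0]}, {"slide": [0, -0.0025, 0], "dr": [0, 0, 0]}, {"slide": [0, -0.0025, 0], "dr": [0, 0, 0]}, {"slide": [0, 0, 0], "dr": [0, 0, 0]}, {"slide": [0, 0, 0], "dr": [0, 0, 0]}]}}

```text
t: 21.85
tool_pos: [0.47, 0.1345, 0.0691]
tcp_rot: [0.68, 0.733, 0.0, -0.001]
ft_force: [-0.6, 7.5, -3.4]
opening: 0.005
finger_force: 3.5
```

{"fn": "drive_tool", "kwargs": {"motion": [{"slide": [0, -0.0025, 0], "dr": [0, 0, 0]}, {"slide": [0, 0, 0], "dr": [0, 0, 0]}, {"slide": [0, -0.0025, 0], "dr": [0, 0, 0]}, {"slide": [0, 0, 0], "dr": [0, 0, 0]}, {"slide": [0, 0, 0], "dr": [0, 0, 0]}]}}

```text
t: 22.48
tool_pos: [0.4699, 0.1308, 0.0692]
tcp_rot: [0.68, 0.733, 0.0, -0.001]
ft_force: [-1.2, 7.6, -2.7]
opening: 0.002
finger_force: 4.1
```

{"fn": "drive_tool", "kwargs": {"motion": [{"slide": [0, -0.0015, 0], "dr": [0, 0, 0]}, {"slide": [0, 0, 0], "dr": [0, 0, 0]}, {"slide": [0, -0.0015, 0], "dr": [0, 0, 0]}, {"slide": [0, 0, 0], "dr": [0, 0, 0]}, {"slide": [0, 0, 0], "dr": [0, 0, 0]}]}}

```text
t: 23.1
tool_pos: [0.4697, 0.1293, 0.0689]
tcp_rot: [0.68, 0.733, 0.001, -0.002]
ft_force: [-1.0, 12.5, -5.0]
opening: 0.005
finger_force: 6.0
```

{"fn": "drive_tool", "kwargs": {"motion": [{"slide": [0, -0.0015, 0], "dr": [0, 0, 0]}, {"slide": [0, 0, 0], "dr": [0, 0, 0]}, {"slide": [0, -0.0015, 0], "dr": [0, 0, 0]}, {"slide": [0, 0, 0], "dr": [0, 0, 0]}, {"slide": [0, 0, 0], "dr": [0, 0, 0]}]}}

```text
t: 23.72
tool_pos: [0.4696, 0.1259, 0.0692]
tcp_rot: [0.68, 0.733, 0.0, -0.002]
ft_force: [-3.0, 7.8, -1.0]
opening: 0.008
finger_force: 3.9
```

{"fn": "drive_tool", "kwargs": {"motion": [{"slide": [0, 0.004, 0], "dr": [0, 0, 0]}, {"slide": [0, 0.01, 0], "dr": [0, 0, 0]}, {"slide": [0, 0.015, 0], "dr": [0, 0, 0]}, {"slide": [0, 0.003, 0.03], "dr": [0, 0, 0]}, {"slide": [0, 0, 0.05], "dr": [0, 0, 0]}]}}

```text
t: 24.35
tool_pos: [0.4698, 0.1507, 0.1334]
tcp_rot: [0.68, 0.733, -0.001, -0.001]
ft_force: [0.9, 0.1, 0.6]
opening: 0.006
finger_force: 0.0
```

{"fn": "drive_tool", "kwargs": {"motion": [{"slide": [0.01, -0.03, 0.04], "dr": [0, 0, 0]}, {"slide": [0.02, -0.05, 0.03], "dr": [0, 0, 0]}, {"slide": [0.02, -0.05, 0], "dr": [0, 0, 0]}, {"slide": [0.015, -0.04, 0], "dr": [0, 0, 0]}, {"slide": [0, 0, 0], "dr": [0, 0, 0]}]}}

```text
t: 24.98
tool_pos: [0.5237, 0.0127, 0.1901]
tcp_rot: [0.681, 0.732, -0.0, 0.001]
ft_force: [-0.4, 0.2, -0.4]
opening: 0.006
finger_force: 0.0
```

```bash
python3 snap.py end; python3 -c "
import cv2;im=cv2.imread('pics/end.png');cv2.imwrite('pics/endc.png',cv2.resize(im[20:260,180:560],None,fx=2,fy=2,interpolation=2))"
```

```text
24.975 [0.5237 0.0127 0.1901] [ 0.6811  0.7321 -0.      0.0007] [-0.2063  0.0579  1.7838 -0.0007  1.2987 -0.2783]
```

View pics/endc.png

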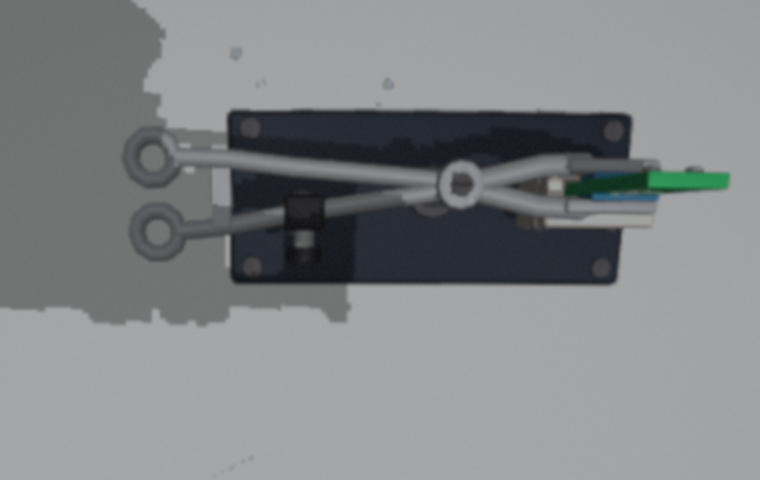

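The chip stands between the closed pads with its top edge from (648,180) to (728,180) in the crop. The rings are at (152,157) and (158,232), so I'll check the spacing and the uprightness numerically.

```bash
python3 - <<'E'
from h import *; import pickle
np.set_printoptions(precision=4,suppress=True)
p=pickle.load(open("end.pkl","rb"))
c=lambda u,v,z: atz(180+u/2,20+v/2,z,"wrist",p)
a,b,piv=c(152,157,.065),c(158,232,.065),c(461,184,.068);print(a,b,np.linalg.norm(a-b),piv)
q=[c(u,v,.112) for u,v in((648,172),(727,173),(728,188),(648,190))];print(np.array(q),np.mean(q,0))
d=(q[1]+q[2]-q[0]-q[3]);print("chip yaw",np.degrees(np.arctan2(d[1],d[0])))
S=np.array([.639,.111,.036])
for n in("scene","side"):
    im=optics.snapshot(n)[:,:,::-1]
    k,l,st,cc=cv2.connectedComponentsWithStats(cv2.inRange(cv2.cvtColor(im,cv2.COLOR_BGR2HSV),(45,100,30),(85,255,255)))
    print(n,[(st[i],cc[i]) for i in range(1,k) if st[i,4]>15],proj([S+[0,0,z] for z in(0,.033,.076)],n).tolist())
E
```

```text
[0.4681 0.1086 0.065 ] [0.4711 0.0825 0.065 ] 0.026246515121588352 [0.579  0.1073 0.068 ]
[[0.626  0.1127 0.112 ]
 [0.6508 0.1148 0.112 ]
 [0.6521 0.1104 0.112 ]
 [0.627  0.1075 0.112 ]] [0.639  0.1113 0.112 ]
chip yaw 5.760941101193817
scene [(array([222, 221,  13,  25, 190], dtype=int32), array([228.7263, 231.9105]))] [[229.2483351997195, 253.32998473314797], [228.1234844294852, 240.15863337870357], [226.5882513181906, 222.2743018421642]]
side [(array([264, 251,  12,  19, 187], dtype=int32), array([269.6578, 259.5829]))] [[271.20785887524977, 280.1240669522215], [270.3463283399277, 267.2839633707572], [269.1989848435444, 250.00301667728738]]
```

```bash
python3 -c "
from bench import job_done; print(job_done())"
```

```text
the job is handed in; nothing more can be done
None
```

The green chip is standing upright, ports up, in the clamp, and I have handed the job in. The ratchet reads as locked on the third tooth (ring spacing about 26 mm), the grey chips, dish and tweezers were not touched as far as I could tell, and the hand-in gave no verdict.

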